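# Open the large cell holder's bayonet cover

## Task

Open the larger of the two battery cell holders on the bench: press its cover down against the spring, turn it a quarter turn counter-clockwise (seen from above) while it is down, and lift it off. Lower the cover by its grip bar into the shallow metal tray and leave it there lying flat, grip bar up. Leave the smaller holder's cover on.

Things in the scene. Friction and masses are not known exactly. Their poses are not given: they have to be found in the camera images.
- holder_cover: Loose aluminium cover of the LARGER holder, 120 g: round plug 52 mm across, 26 mm high, with a grip bar across its top 46 long, 16 wide, 28 high. Two lugs at its foot, in line with the bar, reach 33 mm out. Origin: centre of the underside; x along the bar (ends alike), z up. Starts locked. Pressed down 7 to 11 mm it turns counter-clockwise from above; after 80 to 100 degrees it lifts straight out.
- holder: Larger holder: grey tube 82 mm across, 95 high, on a 100 mm square base fixed to the bench. Origin: centre of the underside. Cover locked with its x along the holder's x, underside at z = 84. A spring inside pushes it up (7 N, +0.4 N per mm pressed; 15 mm travel; 5.5 mm clears the detents). Lugs lift out through collar gaps at +y and -y; clockwise is blocked, a stop ends the turn at 102 degrees.
- tray: Shallow sheet-metal tray fixed to the bench: 260 (x) by 170 (y) by 22 mm high outside, walls and floor 4 mm thick. Origin: centre of its underside. Three loose yellow cells (18 mm across, 65 high) stand in a row near its +x end, at x = about 103 mm; the rest of the floor is free, its middle at x = -35 mm, y = 0.
- small_cover: Bystander, to be left on: the cover of the SMALLER holder (grey tube 62 mm across, 77 high, on a 78 mm square base). Same make but smaller: plug 34 mm across, bar 30 long and 11 wide. Origin: centre of the plug's underside, 66 mm above the bench; x along the bar.
Not all that is in view belongs to the job. Leave any green look-alike of the holder_cover alone.

How it is judged:
By the outcome, as a careful person would: the job done as asked, in the order asked, and still so for the second after the job is handed in, with the robot touching nothing.
It also fails if it takes over 45 s, if anything falls off the work surface, if the arm or the gripper's body presses on something with over 40 N, if the wrist force passes 120 N, or if a joint passes its speed limit or range.

## Robot

A 6-joint arm with a two-finger parallel gripper is mounted at the origin on the work surface. World frame = base frame: x ahead of the robot, y to its left, z up, the work surface at z = 0. Lengths are in m, angles in rad, forces in N, time in s.
With the tool pointing down it reaches from about 0.3 to 0.775 m from the base axis. Payload 14.6 kg.
Tool frame: the origin (TCP) lies on the centre line of the jaws, within the pads' length; the fingertips stand ctrl.tcp_to_tips ahead of it and the grasp point (between the pads) lies 2 mm behind it (ctrl.tcp_to_tips is the distance from the TCP to the fingertips, in m); z points along the fingers, y is the line along which they close (so a half turn about z gives the same grasp; the last joint's range is limited). The gripper opens to 94 mm and grips with 3 to 60 N. Pads are 16 mm wide; open, the fingers measure 119 mm over their backs; the gripper's body (75 mm by 177 mm) begins 78 mm behind the grasp point.
Start: joints at [-1.178, 0.3, 1.521, -0, 1.321, -0.067], TCP at [0.244, -0.493, 0.222] pointing down, gripper open.
Joint ranges: [-3.03, 3.03], [-0.79, 2.21], [0.23, 2.52], [-1.04, 4.18], [0, 3.07], [-2.55, 2.55]. Speed limits (rad/s): [2.22, 2.22, 2.57, 3.14, 3.14, 3.14].

## Interface

Orientations are given as [roll, pitch, yaw] about the fixed x, y, z axes, in that order (R = Rz(yaw) Ry(pitch) Rx(roll)).
In Python, from station import telemetry, viewer, hand_in, ctrl gives the robot as it stands.
- The arm moves only by the tool step_arm, never from a script. Its argument "plan" is a list of rows, each an object of numbers: "dx", "dy", "dz": the shift along the tool's x, y, z scaled (see below); "rx", "ry", "rz": the turn, a rotation vector about the tool's x, y, z scaled (see below); "claw": the closure, from 0 (fully open) to 1 (shut). In form: [{"dx": .., "dy": .., "dz": .., "rx": .., "ry": .., "rz": .., "claw": ..}, ...]. A call has 1 to 10 rows; each row shifts and turns the commanded pose from where the row before left it, along the tool's axes as they then stand; what a row does not reach is not made up. The controller multiplies each number of a shift by 0.1 m and each number of a turn by 90 degrees. A row lasts 1/10 s, in which the tool goes at most 50 mm and 8.59 degrees, less where a joint would pass 70% of its speed; a pose out of reach is approached as far as the arm can. A call with a number of a shift or a turn outside -1 to 1 is refused whole. A call with a gripper value outside its range is refused whole. The fingers move at their own pace and stop on an object; "grip_force" is the grip in N (left out, the last holds). Time passes only in rows, so rows that do not move let the fingers close. It gives the time, the measured TCP pose, the force, the opening and the grip force at its end, in the units of the state.
- telemetry.get_obs(): the state, without advancing time (a new reading comes with each control period).
- viewer.camera(name): name is "scene" or "top" or "wrist"; returns a dict with "img" (420x560x3 uint8, red, green, blue), "z_map" (420x560 float32, m along the optical axis (not along the pixel's ray), 0 where there is no reading), "fx", "fy", "cx", "cy" (pixels), "R" (3x3) and "t" (3): a world point X has camera coordinates R X + t; the wrist camera has in their place "tool_from_camera" (4x4, takes a point from camera to tool coordinates, whose origin is the TCP and whose axes are the flange's). Camera axes: x right, y down, z forward; pixel columns grow to the right and rows downward; lengths in m; the calibration is good to about 2 mm. The wrist camera is an equidistant fisheye: a pixel r from the principal point sees the ray r / f radians off the axis. A picture is of the moment at which its call begins: read the wrist's pose just before it.
- hand_in(): hands the job in; it is judged then, once.
Trained networks look in a picture, given as the dict that the camera call returned (one of the last four; its "shot" number tells which), for a name from the list of things; names that differ only in an ending like _2 or _b are one class to them, and where a whole thing is asked for, a point or a joint stands for the part that bears it (a point fixed in the world has none). Each returns a list of dicts, best first, with "score" (0 to 1); they miss things now and then, are a little off and sometimes report something else, mostly with a low value. They report only what shows in the picture. A call takes as long as a camera call. They do not tell look-alikes from the thing itself.
- viewer.recognise(target, picture): "rect" ([left, top, right, bottom] in pixels, round what is visible of it).
The state is a dict: "time_s": time; "qpos": joint angles; "joint_vel": joint speeds; "tau": joint torques, N m; "ee_pos": TCP position; "eef_rot": TCP orientation; "force": force on the tool from outside, world axes, zero at the start; "moment": the same for the moment, N m; "grip_width": finger opening in m; "grip_force": force on a finger pad.
Only numpy, scipy, OpenCV 4.12 (cv2) and the standard library are available. Lean on these libraries where they do the work, as an engineer would, in place of code of your own. Each camera call takes 0.05 s, during which the arm holds its last target. There are 200 camera calls.

## Working session

There is one attempt and no reset: what is moved stays moved. The work goes in short steps, Python scripts to look and compute and a tool call to move; the robot and the scene stay as the last step left them, time stands still between calls to the robot, and variables do not carry over. Pictures are saved under pics/ and viewed, at most 10 in all, crops included, and the job is handed in when it is done.

Besides the shell and the picture viewer there is one more tool, called by a JSON object that holds its "method" and its "body", one argument or row to a line. step_arm: Moves the arm, as the interface text tells. Shifts and turns lie within -1 to 1; 1 stands for 0.1 m of shift or 90 degrees of turn. Its arguments: {"type":"object","properties":{"plan":{"type":"array"},"grip_force":{"type":"number"}},"required":["plan"]}

```bash
mkdir -p pics; ls; python3 - <<'E'
from station import telemetry, viewer, ctrl
import cv2,numpy as np
o=telemetry.get_obs();print({k:np.round(v,3).tolist() for k,v in o.items()}, ctrl.tcp_to_tips)
for n in("top","scene"):
    p=viewer.camera(n);cv2.imwrite(f"pics/{n}1.png",p["img"][...,::-1])
    np.savez(f"{n}1.npz",**{k:v for k,v in p.items()})
    for t in("holder_cover","holder","tray","small_cover"):
        print(n,t,[(np.round(d["rect"]).tolist(),round(d["score"],2)) for d in viewer.recognise(t,p)][:4])
E
```

```text
pics
{'time_s': 0.0, 'qpos': [-1.178, 0.3, 1.522, -0.0, 1.321, -0.067], 'joint_vel': [-0.0, 0.001, -0.001, -0.0, 0.0, -0.0], 'tau': [0.003, -53.18, -35.273, 0.071, 0.024, -0.0], 'ee_pos': [0.244, -0.493, 0.222], 'eef_rot': [-3.14, -0.0, 0.46], 'force': [0.366, 0.313, -0.312], 'moment': [-0.034, -0.022, -0.009], 'grip_force': 0.0, 'grip_width': 0.094} 0.017
top holder_cover [([393.0, 163.0, 413.0, 190.0], 0.87), ([380.0, 217.0, 409.0, 243.0], 0.74), ([432.0, 244.0, 463.0, 263.0], 0.63)]
top holder [([356.0, 208.0, 413.0, 262.0], 0.56)]
top tray [([212.0, 145.0, 300.0, 265.0], 0.68)]
top small_cover [([110.0, 223.0, 130.0, 241.0], 0.71)]
scene holder_cover [([158.0, 292.0, 185.0, 336.0], 0.97), ([76.0, 261.0, 113.0, 296.0], 0.77), ([150.0, 210.0, 175.0, 248.0], 0.66)]
scene holder [([140.0, 223.0, 196.0, 288.0], 0.93)]
scene tray [([241.0, 184.0, 375.0, 275.0], 0.73)]
scene small_cover [([373.0, 135.0, 388.0, 150.0], 0.62)]
```

View pics/top1.png

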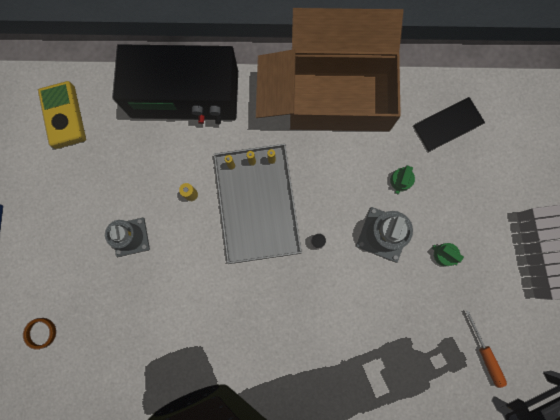

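View pics/scene1.png

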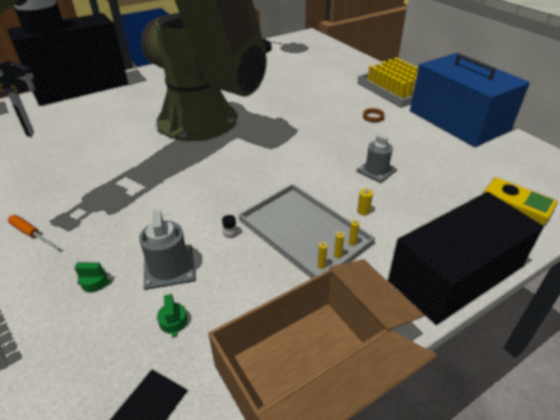

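```bash
cat > h.py <<'E'
import numpy as np,cv2
def world(p):
    z=p["z_map"];v,u=np.indices(z.shape)
    c=np.stack([(u-p["cx"])/p["fx"]*z,(v-p["cy"])/p["fy"]*z,z],-1)
    return (c-p["t"])@p["R"]
def rep(W,m,name):
    P=W[m][:,:2].astype(np.float32);r=cv2.minAreaRect(P)
    print(name,len(P),"mean",P.mean(0).round(4),"rect",np.round(r[0],4),np.round(r[1],4),"ang",round(r[2],1))
E
python3 - <<'E'
from h import *
p=np.load("top1.npz");W=world(p);z=W[...,2];ok=p["z_map"]>0
def box(l,t,r,b):
    m=np.zeros(z.shape,bool);m[t:b,l:r]=1;return m&ok
for n,b in dict(cov=(350,200,420,268),green1=(385,155,420,195),g2=(425,238,468,268),tray=(205,138,307,272),small=(95,205,145,260)).items():
    m=box(*b);h=z[m];print(n,np.percentile(h,[1,50,90,99]).round(3))
    for lo,hi in((.013,.03),(.05,.075),(.085,.1),(.105,.115),(.125,.15)):
        k=m&(z>lo)&(z<hi)
        if k.sum()>8: rep(W,k,f"  {lo}-{hi}")
E
```

```text
cov [-0.003  0.003  0.109  0.14 ]
  0.013-0.03 184 mean [ 0.5177 -0.2798] rect [ 0.5291 -0.2995] [0.0983 0.0972] ang 69.0
  0.05-0.075 101 mean [ 0.5137 -0.2782] rect [ 0.5189 -0.2914] [0.077  0.0561] ang 58.9
  0.085-0.1 625 mean [ 0.5266 -0.2979] rect [ 0.5292 -0.3005] [0.0809 0.0824] ang 27.6
  0.105-0.115 273 mean [ 0.5283 -0.2972] rect [ 0.5282 -0.2999] [0.0507 0.0488] ang 59.4
  0.125-0.15 211 mean [ 0.5286 -0.2994] rect [ 0.529  -0.3009] [0.0167 0.0461] ang 69.3
green1 [-0.003  0.002  0.052  0.057]
  0.013-0.03 240 mean [ 0.6549 -0.3393] rect [ 0.656  -0.3422] [0.0508 0.0467] ang 65.6
  0.05-0.075 148 mean [ 0.6575 -0.3431] rect [ 0.6584 -0.3436] [0.0164 0.0471] ang 71.9
g2 [-0.003  0.003  0.053  0.057]
  0.013-0.03 243 mean [ 0.4834 -0.4336] rect [ 0.4868 -0.4372] [0.0472 0.0516] ang 66.7
  0.05-0.075 162 mean [ 0.4859 -0.4395] rect [ 0.4859 -0.4399] [0.046  0.0164] ang 56.2
tray [-0.003  0.004  0.008  0.065]
  0.013-0.03 811 mean [ 0.6048 -0.0024] rect [ 0.5958 -0.0068] [0.2615 0.1701] ang 9.7
  0.05-0.075 192 mean [0.6915 0.0081] rect [0.693  0.0098] [0.0208 0.1134] ang 9.4
small [-0.003  0.004  0.079  0.109]
  0.013-0.03 142 mean [0.5017 0.27  ] rect [0.5081 0.2827] [0.0805 0.0661] ang 5.6
  0.05-0.075 165 mean [0.5045 0.2711] rect [0.507  0.2831] [0.0568 0.0606] ang 30.5
  0.085-0.1 110 mean [0.5086 0.2796] rect [0.5071 0.2839] [0.0293 0.0329] ang 27.1
  0.105-0.115 80 mean [0.5087 0.2847] rect [0.5086 0.285 ] [0.0293 0.012 ] ang 13.1
```

The top view shows the larger grey holder at about (390, 230), with its bar toward the upper right. The tray is at (257, 205) with the cells at its top end. The small holder is at (122, 236) and two green look-alikes are at (402, 178) and (447, 254). The scene view agrees: larger holder at (165, 250), green covers at (92, 275) and (172, 318). I'm moving above the holder and turning the tool in line with the bar.

{"method": "step_arm", "body": {
  "plan": [
    {"dx": 0.341,"dy": -0.046},
    {"dx": 0.341,"dy": -0.046},
    {"dx": 0.341,"dy": -0.046},
    {"dx": 0.341,"dy": -0.046},
    {"dx": 0.341,"dy": -0.046},
    {"dx": 0.341,"dy": -0.046},
    {"dx": 0.341,"dy": -0.046},
    {"dx": 0.341,"dy": -0.046},
    {"dx": 0.341,"dy": -0.046},
    {"dx": 0.341,"dy": -0.046}
  ]
}}

```text
$.plan[0]: bad value
```

{"method": "step_arm", "body": {
  "plan": [
    {"rz": 0.087},
    {"rz": 0.087},
    {"rz": 0.087},
    {"rz": 0.087},
    {"rz": 0.087},
    {"rz": 0.087},
    {},
    {}
  ]
}}

```text
$.plan[0]: bad value
```

```bash
cat >> h.py <<'E'
from scipy.spatial.transform import Rotation as Ro
def wworld(p,o):
    z=p["z_map"];v,u=np.indices(z.shape)
    x=(u-p["cx"])/p["fx"];y=(v-p["cy"])/p["fy"];r=np.hypot(x,y);s=np.where(r>1e-6,np.tan(np.minimum(r,1.5))/np.maximum(r,1e-6),1)
    T=p["tool_from_camera"];c=np.stack([x*s*z,y*s*z,z],-1)@T[:3,:3].T+T[:3,3]
    return c@Ro.from_euler("xyz",o["eef_rot"]).as_matrix().T+o["ee_pos"]
E
python3 - <<'E'
from h import *
from station import telemetry, viewer
o=telemetry.get_obs();p=viewer.camera("wrist");cv2.imwrite("pics/w1.png",p["img"][...,::-1])
print(o["ee_pos"],o["eef_rot"],o["force"],o["time_s"])
W=wworld(p,o);z=W[...,2];near=(np.hypot(W[...,0]-.529,W[...,1]+.3)<.06)&(p["z_map"]>0)
for lo,hi in((.085,.1),(.103,.116),(.128,.148)): rep(W,near&(z>lo)&(z<hi),f"{lo}"); print(np.median(z[near&(z>lo)&(z<hi)]))
E
```

```text
[ 0.24404032 -0.49284708  0.22237142] [-3.14141266e+00  4.15409636e-06  4.59775937e-01] [-0.307246   -0.289137    0.05048652] 0.5
0.085 0 mean [nan nan] rect [0. 0.] [0. 0.] ang 0.0
nan
0.103 0 mean [nan nan] rect [0. 0.] [0. 0.] ang 0.0
nan
0.128 0 mean [nan nan] rect [0. 0.] [0. 0.] ang 0.0
nanh.py:8: RuntimeWarning: Mean of empty slice.
  print(name,len(P),"mean",P.mean(0).round(4),"rect",np.round(r[0],4),np.round(r[1],4),"ang",round(r[2],1))
  ret = um.true_divide(
  return _methods._mean(a, axis=axis, dtype=dtype,
  ret = ret.dtype.type(ret / rcount)
```

View pics/w1.png

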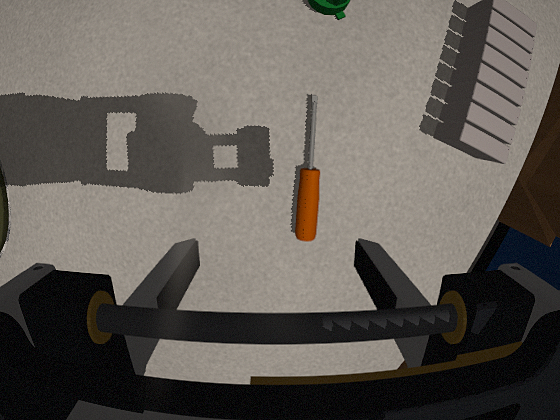

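The moves were refused because each row needs every field, so the arm is still at its start. The wrist view shows only the bench and the screwdriver at (308, 170).

{"method": "step_arm", "body": {
  "plan": [
    {"dx": 0.341,"dy": -0.046,"dz": 0,"rx": 0,"ry": 0,"rz": 0,"claw": 0},
    {"dx": 0.341,"dy": -0.046,"dz": 0,"rx": 0,"ry": 0,"rz": 0,"claw": 0},
    {"dx": 0.341,"dy": -0.046,"dz": 0,"rx": 0,"ry": 0,"rz": 0,"claw": 0},
    {"dx": 0.341,"dy": -0.046,"dz": 0,"rx": 0,"ry": 0,"rz": 0,"claw": 0},
    {"dx": 0.341,"dy": -0.046,"dz": 0,"rx": 0,"ry": 0,"rz": 0,"claw": 0},
    {"dx": 0.341,"dy": -0.046,"dz": 0,"rx": 0,"ry": 0,"rz": 0,"claw": 0},
    {"dx": 0.341,"dy": -0.046,"dz": 0,"rx": 0,"ry": 0,"rz": 0,"claw": 0},
    {"dx": 0.341,"dy": -0.046,"dz": 0,"rx": 0,"ry": 0,"rz": 0,"claw": 0},
    {"dx": 0.341,"dy": -0.046,"dz": 0,"rx": 0,"ry": 0,"rz": 0,"claw": 0},
    {"dx": 0.341,"dy": -0.046,"dz": 0,"rx": 0,"ry": 0,"rz": 0,"claw": 0}
  ]
}}

```text
time_s: 1.55
ee_pos: [0.5303, -0.2994, 0.2225]
eef_rot: [3.142, -0.0, 0.46]
force: [0.3, -1.2, -0.5]
grip_width: 0.0945
grip_force: 0.0
```

{"method": "step_arm", "body": {
  "plan": [
    {"dx": 0,"dy": 0,"dz": 0,"rx": 0,"ry": 0,"rz": 0.087,"claw": 0},
    {"dx": 0,"dy": 0,"dz": 0,"rx": 0,"ry": 0,"rz": 0.087,"claw": 0},
    {"dx": 0,"dy": 0,"dz": 0,"rx": 0,"ry": 0,"rz": 0.087,"claw": 0},
    {"dx": 0,"dy": 0,"dz": 0,"rx": 0,"ry": 0,"rz": 0.087,"claw": 0},
    {"dx": 0,"dy": 0,"dz": 0,"rx": 0,"ry": 0,"rz": 0.087,"claw": 0},
    {"dx": 0,"dy": 0,"dz": 0,"rx": 0,"ry": 0,"rz": 0.087,"claw": 0},
    {"dx": 0,"dy": 0,"dz": 0,"rx": 0,"ry": 0,"rz": 0,"claw": 0},
    {"dx": 0,"dy": 0,"dz": 0,"rx": 0,"ry": 0,"rz": 0,"claw": 0}
  ]
}}

```text
time_s: 2.35
ee_pos: [0.5292, -0.3003, 0.2224]
eef_rot: [3.142, 0.0, -0.356]
force: [-0.7, -0.6, 0.4]
grip_width: 0.0946
grip_force: 0.0
```

```bash
python3 - <<'E'
from h import *
from station import telemetry, viewer
o=telemetry.get_obs();p=viewer.camera("wrist");cv2.imwrite("pics/w2.png",p["img"][...,::-1])
print(o["ee_pos"],o["eef_rot"],o["force"],o["time_s"])
W=wworld(p,o);z=W[...,2];near=(np.hypot(W[...,0]-.529,W[...,1]+.3)<.06)&(p["z_map"]>0)
for lo,hi in((.085,.1),(.103,.116),(.128,.148)):
    m=near&(z>lo)&(z<hi)
    if m.any(): rep(W,m,f"{lo}"); print(np.median(z[m]))
E
```

```text
[ 0.52922817 -0.30031825  0.22240136] [ 3.14158286e+00  7.29751046e-05 -3.56024062e-01] [-0.74969708 -0.58575806  0.4104962 ] 2.35
0.085 2840 mean [ 0.5356 -0.3033] rect [ 0.5299 -0.3017] [0.0821 0.0823] ang 67.6
0.09517629445846217
0.103 1631 mean [ 0.5321 -0.302 ] rect [ 0.5309 -0.3016] [0.051  0.0495] ang 70.3
0.11022044379106968
0.128 1149 mean [ 0.5311 -0.3019] rect [ 0.5299 -0.3013] [0.0158 0.046 ] ang 69.9
0.13816133997372682
```

View pics/w2.png

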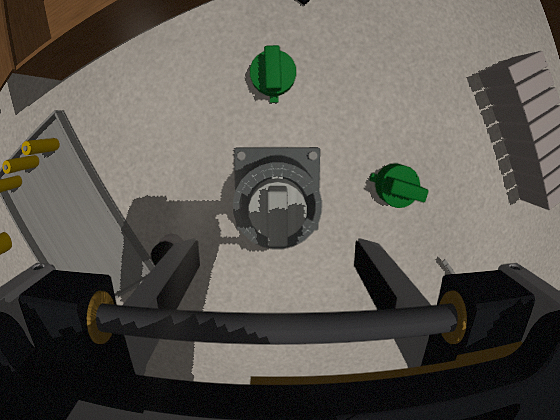

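The wrist view shows the holder at (277, 200), with the bar upright in the picture and centred between the fingers. The green covers at (272, 72) and (400, 185) are clear of them. Next: descend and grip.

{"method": "step_arm", "body": {
  "plan": [
    {"dx": 0.006,"dy": 0,"dz": 0.18,"rx": 0,"ry": 0,"rz": 0,"claw": 0},
    {"dx": 0,"dy": 0,"dz": 0.18,"rx": 0,"ry": 0,"rz": 0,"claw": 0},
    {"dx": 0,"dy": 0,"dz": 0.18,"rx": 0,"ry": 0,"rz": 0,"claw": 0},
    {"dx": 0,"dy": 0,"dz": 0.18,"rx": 0,"ry": 0,"rz": 0,"claw": 0},
    {"dx": 0,"dy": 0,"dz": 0.18,"rx": 0,"ry": 0,"rz": 0,"claw": 0},
    {"dx": 0,"dy": 0,"dz": 0,"rx": 0,"ry": 0,"rz": 0,"claw": 0.5},
    {"dx": 0,"dy": 0,"dz": 0,"rx": 0,"ry": 0,"rz": 0,"claw": 1},
    {"dx": 0,"dy": 0,"dz": 0,"rx": 0,"ry": 0,"rz": 0,"claw": 1},
    {"dx": 0,"dy": 0,"dz": 0,"rx": 0,"ry": 0,"rz": 0,"claw": 1},
    {"dx": 0,"dy": 0,"dz": 0,"rx": 0,"ry": 0,"rz": 0,"claw": 1}
  ],
  "grip_force": 40
}}

```text
time_s: 3.4
ee_pos: [0.53, -0.3006, 0.1331]
eef_rot: [3.141, -0.001, -0.36]
force: [-0.1, 0.2, -1.2]
grip_width: 0.0579
grip_force: 0.0
```

{"method": "step_arm", "body": {
  "plan": [
    {"dx": 0,"dy": 0,"dz": 0,"rx": 0,"ry": 0,"rz": 0,"claw": 1},
    {"dx": 0,"dy": 0,"dz": 0,"rx": 0,"ry": 0,"rz": 0,"claw": 1},
    {"dx": 0,"dy": 0,"dz": 0,"rx": 0,"ry": 0,"rz": 0,"claw": 1},
    {"dx": 0,"dy": 0,"dz": 0,"rx": 0,"ry": 0,"rz": 0,"claw": 1}
  ],
  "grip_force": 40
}}

```text
time_s: 3.8
ee_pos: [0.5298, -0.3005, 0.1325]
eef_rot: [-3.142, -0.0, -0.36]
force: [-0.1, -0.3, -0.2]
grip_width: 0.0254
grip_force: 0.0
```

{"method": "step_arm", "body": {
  "plan": [
    {"dx": 0,"dy": 0,"dz": 0,"rx": 0,"ry": 0,"rz": 0,"claw": 1},
    {"dx": 0,"dy": 0,"dz": 0,"rx": 0,"ry": 0,"rz": 0,"claw": 1},
    {"dx": 0,"dy": 0,"dz": 0,"rx": 0,"ry": 0,"rz": 0,"claw": 1},
    {"dx": 0,"dy": 0,"dz": 0,"rx": 0,"ry": 0,"rz": 0,"claw": 1}
  ]
}}

```text
time_s: 4.2
ee_pos: [0.5298, -0.3006, 0.1325]
eef_rot: [3.141, -0.0, -0.36]
force: [-0.5, -2.1, 0.9]
grip_width: 0.0159
grip_force: 40.0
```

{"method": "step_arm", "body": {
  "plan": [
    {"dx": 0,"dy": 0,"dz": 0.03,"rx": 0,"ry": 0,"rz": 0,"claw": 1},
    {"dx": 0,"dy": 0,"dz": 0.03,"rx": 0,"ry": 0,"rz": 0,"claw": 1},
    {"dx": 0,"dy": 0,"dz": 0.03,"rx": 0,"ry": 0,"rz": 0,"claw": 1},
    {"dx": 0,"dy": 0,"dz": 0,"rx": 0,"ry": 0,"rz": 0,"claw": 1},
    {"dx": 0,"dy": 0,"dz": 0,"rx": 0,"ry": 0,"rz": 0,"claw": 1}
  ]
}}

```text
time_s: 4.7
ee_pos: [0.5299, -0.3007, 0.1244]
eef_rot: [3.141, -0.001, -0.36]
force: [-3.7, 0.1, 9.6]
grip_width: 0.0156
grip_force: 40.0
```

The cover is down 8 mm at 9.6 N, which matches the spring. Turning counter-clockwise now, starting with half.

{"method": "step_arm", "body": {
  "plan": [
    {"dx": 0,"dy": 0,"dz": 0.01,"rx": 0,"ry": 0,"rz": 0,"claw": 1},
    {"dx": 0,"dy": 0,"dz": 0,"rx": 0,"ry": 0,"rz": -0.05,"claw": 1},
    {"dx": 0,"dy": 0,"dz": 0,"rx": 0,"ry": 0,"rz": -0.05,"claw": 1},
    {"dx": 0,"dy": 0,"dz": 0,"rx": 0,"ry": 0,"rz": -0.08,"claw": 1},
    {"dx": 0,"dy": 0,"dz": 0,"rx": 0,"ry": 0,"rz": -0.08,"claw": 1},
    {"dx": 0,"dy": 0,"dz": 0,"rx": 0,"ry": 0,"rz": -0.08,"claw": 1}
  ]
}}

```text
time_s: 5.3
ee_pos: [0.5307, -0.3008, 0.1239]
eef_rot: [3.14, -0.003, 0.179]
force: [1.2, 0.3, 9.6]
grip_width: 0.0157
grip_force: 40.0
```

{"method": "step_arm", "body": {
  "plan": [
    {"dx": 0,"dy": 0,"dz": 0,"rx": 0,"ry": 0,"rz": -0.08,"claw": 1},
    {"dx": 0,"dy": 0,"dz": 0,"rx": 0,"ry": 0,"rz": -0.08,"claw": 1},
    {"dx": 0,"dy": 0,"dz": 0,"rx": 0,"ry": 0,"rz": -0.08,"claw": 1},
    {"dx": 0,"dy": 0,"dz": 0,"rx": 0,"ry": 0,"rz": -0.08,"claw": 1},
    {"dx": 0,"dy": 0,"dz": 0,"rx": 0,"ry": 0,"rz": -0.08,"claw": 1},
    {"dx": 0,"dy": 0,"dz": 0,"rx": 0,"ry": 0,"rz": -0.08,"claw": 1},
    {"dx": 0,"dy": 0,"dz": 0,"rx": 0,"ry": 0,"rz": -0.08,"claw": 1},
    {"dx": 0,"dy": 0,"dz": 0,"rx": 0,"ry": 0,"rz": -0.08,"claw": 1},
    {"dx": 0,"dy": 0,"dz": 0,"rx": 0,"ry": 0,"rz": -0.02,"claw": 1},
    {"dx": 0,"dy": 0,"dz": 0,"rx": 0,"ry": 0,"rz": 0,"claw": 1}
  ]
}}

```text
time_s: 6.3
ee_pos: [0.5306, -0.3009, 0.1239]
eef_rot: [3.139, 0.0, 1.212]
force: [0.7, 1.2, 10.0]
grip_width: 0.0157
grip_force: 40.0
```

```bash
python3 - <<'E'
from h import *
from station import telemetry, viewer
o=telemetry.get_obs();p=viewer.camera("wrist");cv2.imwrite("pics/w3.png",p["img"][...,::-1])
print(o["ee_pos"],o["eef_rot"],o["force"],o["moment"],o["time_s"])
E
```

```text
[ 0.53060381 -0.30086315  0.12388171] [3.13859750e+00 4.05390173e-04 1.21203415e+00] [0.65867511 1.19172193 9.9995472 ] [ 0.01105062 -0.04393677 -0.02683244] 6.3
```

View pics/w3.png

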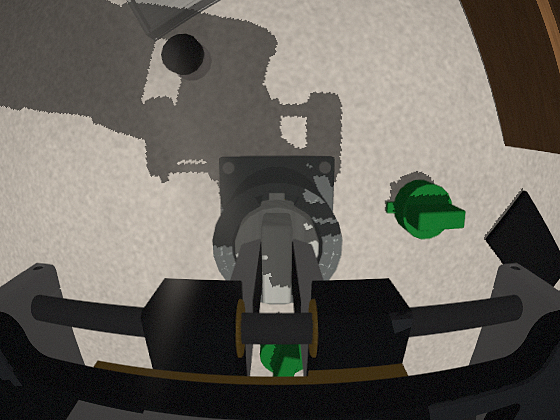

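The bar at (278, 250) is still held between the fingers and square to the base, with its lug pointing at the collar gap. Lifting gently.

{"method": "step_arm", "body": {
  "plan": [
    {"dx": 0,"dy": 0,"dz": -0.05,"rx": 0,"ry": 0,"rz": 0,"claw": 1},
    {"dx": 0,"dy": 0,"dz": -0.05,"rx": 0,"ry": 0,"rz": 0,"claw": 1},
    {"dx": 0,"dy": 0,"dz": -0.05,"rx": 0,"ry": 0,"rz": 0,"claw": 1},
    {"dx": 0,"dy": 0,"dz": -0.05,"rx": 0,"ry": 0,"rz": 0,"claw": 1},
    {"dx": 0,"dy": 0,"dz": -0.05,"rx": 0,"ry": 0,"rz": 0,"claw": 1}
  ]
}}

```text
time_s: 6.85
ee_pos: [0.5296, -0.3003, 0.1473]
eef_rot: [-3.141, -0.0, 1.211]
force: [-0.2, -0.4, -1.1]
grip_width: 0.016
grip_force: 40.0
```

Free: the force is just the cover's weight. Raising and carrying to the middle of the tray's free floor (0.561, -0.013).

{"method": "step_arm", "body": {
  "plan": [
    {"dx": 0,"dy": 0,"dz": -0.25,"rx": 0,"ry": 0,"rz": 0,"claw": 1},
    {"dx": 0,"dy": 0,"dz": -0.25,"rx": 0,"ry": 0,"rz": 0,"claw": 1},
    {"dx": 0.15,"dy": -0.04,"dz": 0,"rx": 0,"ry": 0,"rz": 0,"claw": 1},
    {"dx": 0.35,"dy": -0.09,"dz": 0,"rx": 0,"ry": 0,"rz": 0,"claw": 1},
    {"dx": 0.4,"dy": -0.1,"dz": 0,"rx": 0,"ry": 0,"rz": 0,"claw": 1},
    {"dx": 0.4,"dy": -0.1,"dz": 0,"rx": 0,"ry": 0,"rz": 0,"claw": 1},
    {"dx": 0.4,"dy": -0.1,"dz": 0,"rx": 0,"ry": 0,"rz": 0,"claw": 1},
    {"dx": 0.4,"dy": -0.1,"dz": 0,"rx": 0,"ry": 0,"rz": 0,"claw": 1},
    {"dx": 0.4,"dy": -0.1,"dz": 0,"rx": 0,"ry": 0,"rz": 0,"claw": 1},
    {"dx": 0.3,"dy": -0.09,"dz": 0,"rx": 0,"ry": 0,"rz": 0,"claw": 1}
  ]
}}

```text
time_s: 7.85
ee_pos: [0.5603, -0.01, 0.1962]
eef_rot: [-3.14, 0.0, 1.212]
force: [-0.4, -0.8, -1.1]
grip_width: 0.0157
grip_force: 40.0
```

{"method": "step_arm", "body": {
  "plan": [
    {"dx": 0,"dy": 0,"dz": 0,"rx": 0,"ry": 0,"rz": 0,"claw": 1},
    {"dx": 0,"dy": 0,"dz": 0,"rx": 0,"ry": 0,"rz": 0,"claw": 1}
  ]
}}

```text
time_s: 8.05
ee_pos: [0.5605, -0.0122, 0.1965]
eef_rot: [-3.14, 0.0, 1.212]
force: [-0.0, 0.1, -1.9]
grip_width: 0.0161
grip_force: 40.0
```

```bash
python3 - <<'E'
from h import *
from station import telemetry, viewer
o=telemetry.get_obs();p=viewer.camera("scene");cv2.imwrite("pics/s2.png",p["img"][...,::-1])
print(o["ee_pos"],o["eef_rot"],o["force"],o["time_s"])
E
```

```text
[ 0.56054093 -0.01221898  0.19645206] [-3.14018667e+00  4.13330235e-04  1.21229778e+00] [-0.00696307  0.14506363 -1.8630953 ] 8.05
```

View pics/s2.png

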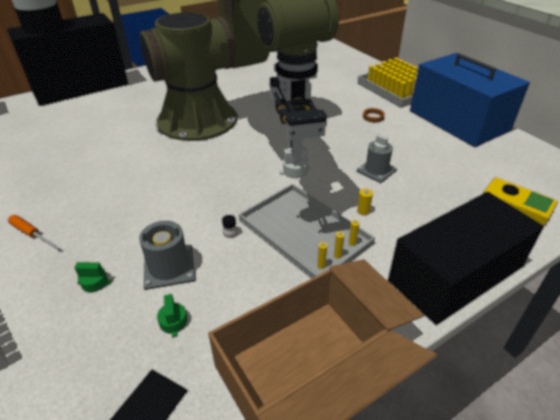

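The scene view shows the larger holder open at (165, 240), the cover in the gripper at (293, 162) above the tray, and the small cover still on at (380, 145). Lowering.

{"method": "step_arm", "body": {
  "plan": [
    {"dx": 0,"dy": 0,"dz": 0.25,"rx": 0,"ry": 0,"rz": 0,"claw": 1},
    {"dx": 0,"dy": 0,"dz": 0.3,"rx": 0,"ry": 0,"rz": 0,"claw": 1},
    {"dx": 0,"dy": 0,"dz": 0.3,"rx": 0,"ry": 0,"rz": 0,"claw": 1},
    {"dx": 0,"dy": 0,"dz": 0.25,"rx": 0,"ry": 0,"rz": 0,"claw": 1},
    {"dx": 0,"dy": 0,"dz": 0.15,"rx": 0,"ry": 0,"rz": 0,"claw": 1},
    {"dx": 0,"dy": 0,"dz": 0.1,"rx": 0,"ry": 0,"rz": 0,"claw": 1},
    {"dx": 0,"dy": 0,"dz": 0.04,"rx": 0,"ry": 0,"rz": 0,"claw": 1},
    {"dx": 0,"dy": 0,"dz": 0.02,"rx": 0,"ry": 0,"rz": 0,"claw": 1},
    {"dx": 0,"dy": 0,"dz": 0,"rx": 0,"ry": 0,"rz": 0,"claw": 1}
  ]
}}

```text
time_s: 9.0
ee_pos: [0.5615, -0.0132, 0.0571]
eef_rot: [3.141, -0.0, 1.211]
force: [0.3, -0.3, -2.1]
grip_width: 0.0157
grip_force: 40.0
```

{"method": "step_arm", "body": {
  "plan": [
    {"dx": 0,"dy": 0,"dz": 0.02,"rx": 0,"ry": 0,"rz": 0,"claw": 1},
    {"dx": 0,"dy": 0,"dz": 0.015,"rx": 0,"ry": 0,"rz": 0,"claw": 1},
    {"dx": 0,"dy": 0,"dz": 0.01,"rx": 0,"ry": 0,"rz": 0,"claw": 1},
    {"dx": 0,"dy": 0,"dz": 0,"rx": 0,"ry": 0,"rz": 0,"claw": 1}
  ]
}}

```text
time_s: 9.4
ee_pos: [0.5613, -0.0131, 0.0525]
eef_rot: [3.141, -0.0, 1.211]
force: [-1.1, 0.6, 4.2]
grip_width: 0.0157
grip_force: 40.0
```

Contact with the tray floor. Releasing partway, then straight up.

{"method": "step_arm", "body": {
  "plan": [
    {"dx": 0,"dy": 0,"dz": 0,"rx": 0,"ry": 0,"rz": 0,"claw": 0.4},
    {"dx": 0,"dy": 0,"dz": 0,"rx": 0,"ry": 0,"rz": 0,"claw": 0.4},
    {"dx": 0,"dy": 0,"dz": 0,"rx": 0,"ry": 0,"rz": 0,"claw": 0.4},
    {"dx": 0,"dy": 0,"dz": 0,"rx": 0,"ry": 0,"rz": 0,"claw": 0.4},
    {"dx": 0,"dy": 0,"dz": 0,"rx": 0,"ry": 0,"rz": 0,"claw": 0.4}
  ]
}}

```text
time_s: 9.9
ee_pos: [0.5611, -0.0131, 0.0519]
eef_rot: [-3.142, -0.0, 1.211]
force: [0.4, -0.2, 0.4]
grip_width: 0.0525
grip_force: 0.0
```

{"method": "step_arm", "body": {
  "plan": [
    {"dx": 0,"dy": 0,"dz": -0.1,"rx": 0,"ry": 0,"rz": 0,"claw": 0.4},
    {"dx": 0,"dy": 0,"dz": -0.2,"rx": 0,"ry": 0,"rz": 0,"claw": 0.4},
    {"dx": 0,"dy": 0,"dz": -0.3,"rx": 0,"ry": 0,"rz": 0,"claw": 0.4},
    {"dx": 0,"dy": 0,"dz": -0.4,"rx": 0,"ry": 0,"rz": 0,"claw": 0.4},
    {"dx": 0,"dy": 0,"dz": -0.4,"rx": 0,"ry": 0,"rz": 0,"claw": 0.4},
    {"dx": 0,"dy": 0,"dz": -0.2,"rx": 0,"ry": 0,"rz": 0,"claw": 0.4},
    {"dx": 0,"dy": 0,"dz": 0,"rx": 0,"ry": 0,"rz": 0,"claw": 0.4},
    {"dx": 0,"dy": 0,"dz": 0,"rx": 0,"ry": 0,"rz": 0,"claw": 0.4}
  ]
}}

```text
time_s: 10.7
ee_pos: [0.5609, -0.0131, 0.2119]
eef_rot: [3.141, -0.0, 1.211]
force: [-0.9, -0.6, 0.1]
grip_width: 0.0561
grip_force: 0.0
```

```bash
python3 - <<'E'
from h import *
from station import telemetry, viewer
o=telemetry.get_obs();p=viewer.camera("wrist");s=viewer.camera("scene")
cv2.imwrite("pics/f.png",cv2.resize(np.vstack([p["img"],s["img"]])[...,::-1],(400,600)))
print(o["ee_pos"],o["force"],o["time_s"])
W=wworld(p,o);z=W[...,2];near=(np.hypot(W[...,0]-.561,W[...,1]+.013)<.05)&(p["z_map"]>0)
for lo,hi in((.024,.036),(.05,.066)):
    m=near&(z>lo)&(z<hi);rep(W,m,lo);print(np.percentile(z[m],[5,50,95]).round(4))
E
```

```text
[ 0.56089868 -0.01311575  0.21193178] [-0.8595717  -0.62642716  0.10706838] 10.7
0.024 1078 mean [ 0.5619 -0.0096] rect [ 0.5615 -0.0103] [0.0494 0.0501] ang 69.3
[0.0287 0.0301 0.0314]
0.05 720 mean [ 0.561  -0.0103] rect [ 0.5607 -0.0108] [0.0452 0.0152] ang 69.6
[0.0562 0.058  0.0593]
```

View pics/f.png

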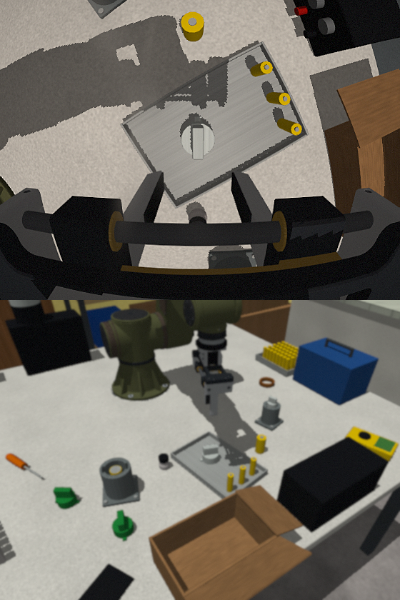

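The cover lies flat in the tray, bar up: (197, 140) in the wrist half and (210, 452) in the scene half. Its top is at z = 58 mm, as expected. The three cells are still standing and the small cover is on.

```bash
python3 -c "
from station import hand_in
print(hand_in())"
```

```text
the job is handed in; nothing more can be done
None
```

The larger holder is open and its cover lies flat in the tray with the grip bar up; the smaller holder's cover was left on, and the job was handed in at about 11 s of the 45 s allowed.

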